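Fit the drive flange onto the studs of the gear unit

TASK

Pick up the loose round aluminium drive flange by its hub and fit it, hub up, on the output plate of the gear unit: centre shaft through the bore, then turn it by feel until all four holes line up with the four studs, slide it down until it sits fully home, flat on the plate, and let go. Work gently: never press or knock it against the gear unit with more than 40 N, do not let it drop onto the plate, and leave the other things on the bench alone.

Things in the scene. Friction and masses are not known exactly. Their poses are not given: they have to be found in the camera images.
- flange: loose drive flange: round aluminium disc 90 mm across, 10 mm thick, hub on top, 14 mm bore through the middle. Four 8.6 mm through holes at x = +-20, y = +-20 mm of its frame, so any quarter turn is the same fit. Origin: centre of the underside; z up along the hub. Starts flat on the bench, hub up, any yaw. 0.19 to 0.38 kg
- hub_top (a point): centre of the top of the flange's round steel hub, on its axis, 52 mm above the flange's underside; hub 36 mm across, 42 mm high. Grasp the hub across its 36 mm at any angle, fingertips 12 mm or more above the disc, for once it is home the studs stand 8 mm out of the disc's top
- gear_unit: fixed gear unit: aluminium housing 90 x 90 mm on a 100 mm base, 55 mm high, black motor on its +x side to 111 mm from the axis. Origin: centre of the underside, z up. On top a dark round output plate, 84 mm across, 10 mm thick, left turned in the housing by an UNKNOWN angle up to 45 degrees either way: this pose is the housing's and does not tell it. The plate is stiffly held (4 N m)
- seat (a point): centre of the output plate's upper face, on the shaft axis, 65 mm above the gear unit's underside; axes as the housing's. The flange is home when its origin lies here. Four brass studs, 6 mm across, 18 mm high, last 2.5 mm tapered to 3.2 mm, rise from the face at x = +-20, y = +-20 mm of the PLATE (turned by its unknown angle)
- shaft_tip (a point): tip of the centre shaft, 38 mm above the plate's face; shaft 12 mm across, top 7 mm tapered to 5 mm. A flange lowered over it out of line stops with its underside on the stud tips, 18 mm above the face; turned to within about 2.5 degrees of true, its holes go over the studs
- wrench: bystander: steel open-ended wrench, 150 mm; leave it alone
- screwdriver: bystander: screwdriver, 170 mm; leave it alone
- hex_key: bystander: black L-shaped hex key, 120 mm; leave it alone
- bearing: bystander: plain steel bearing ring, 38 mm across, 12 mm high, lying flat; leave it alone
- coupling: bystander: aluminium shaft coupling, a grooved cylinder 25 mm across and 34 mm tall, standing; leave it alone
- screw_tray: bystander: blue tray of screws, 90 x 120 mm, 28 mm high; leave it alone
- cutters: bystander: red-handled side cutters, 120 mm; leave it alone
Mind the look-alikes: they are no part of the job. There is more than one size of the gear_unit; the one meant has the size given above.

How it is judged:
On the way, in this order (a step that is already met when the one before it is completed fails the run):
1. the flange is lifted off the bench (height (world z) of flange above 0.05 m and contact force between flange and gear_unit below 0.5 N), for 0.2 s.
2. the flange is on the four studs and fully home on the output plate (horizontal distance between flange and seat below 0.004 m and z of flange in the frame of gear_unit between 0.062 and 0.0672 m and angle between flange's own z axis and vertical below 0.05 rad), for 0.2 s.
At the end, for the whole second after the job is handed in: The flange lies released and still on the output plate, hub up, within 4 mm of its axis, tilted less than 0.05 rad, its underside no more than 2.2 mm above the plate's face (which it can only be with all four studs through its holes) (all of step 2 and linear speed of flange below 0.01 m/s and angular speed of flange below 0.1 rad/s); the robot touches nothing.
It fails at once if the flange is pressed or knocked against the gear unit with more than 40 N (contact force between flange and gear_unit above 40 N).
It fails at once if the flange is let fall onto the studs or the plate (faster than 0.3 m/s within 25 mm of its seat) (horizontal distance between flange and seat below 0.02 m and distance between flange and seat below 0.025 m and linear speed of flange above 0.3 m/s).
It fails at once if a bystander is moved more than 20 mm (distance of any of wrench, screwdriver, hex_key, bearing, coupling, screw_tray, cutters from where it was at the start of the episode above 0.02 m).
It also fails if it takes over 72 s, if anything falls off the work surface, if the arm or the gripper's body presses on something with over 40 N, if the wrist force passes 120 N, or if a joint passes its speed limit or range.

ROBOT

A 6-joint arm with a two-finger parallel gripper is mounted at the origin on the work surface. World frame = base frame: x ahead of the robot, y to its left, z up, the work surface at z = 0. Lengths are in m, angles in rad, forces in N, time in s.
With the tool pointing down it reaches from about 0.3 to 0.75 m from the base axis. Payload 8.5 kg.
Tool frame: the origin (TCP) lies midway between the tips of the shut fingers; the grasp point (between the pads) lies 19 mm behind it; z points along the fingers, y is the direction in which the jaws open and shut (so a half turn about z gives the same grasp; the last joint's range is limited). The gripper opens to 88 mm and grips with 3 to 60 N. Pads are 18 mm wide; open, the fingers measure 123 mm over their backs; the gripper's body (75 mm by 187 mm) begins 45 mm behind the grasp point.
Start: joints at [-1.343, 0.381, 1.297, -0, 1.464, -0.215], TCP at [0.236, -0.497, 0.239] pointing down, gripper open.
Joint ranges: [-3.11, 3.11], [-0.89, 2.33], [0.22, 2.48], [-1.42, 4.56], [0.17, 2.85], [-2.88, 2.88]. Speed limits (rad/s): [2.39, 2.39, 3.14, 3.14, 3.14, 3.14].

INTERFACE

Orientations are given as a unit quaternion [x, y, z, w].
In Python, from workcell import arm, vision gives the robot as it stands.
- The arm moves only by the tool step_arm, never from a script. Its argument "series" is a list of rows, each a list of 2 entries, a list of its own where there are three numbers: the shift along the tool's x, y, z scaled (see below), then the turn, a rotation vector about the tool's x, y, z scaled (see below). In form: [[[tx, ty, tz], [ax, ay, az]], ...]. A call has 1 to 10 rows; each row is the pose to reach, as a shift and turn from the pose commanded when the call began, along the tool's axes at that moment; what a row does not reach only later rows make up. The controller multiplies each number of a shift by 150 mm and each number of a turn by pi/4 rad. A row lasts 1/8 s, in which the tool goes at most 62.5 mm and 10.7 degrees, less where a joint would pass 70% of its speed; a pose out of reach is approached as far as the arm can. A call with a number of a shift or a turn outside -1 to 1 is refused whole. A call with a gripper value outside its range is refused whole. "gripper" is the closure, from 0 (fully open) to 1 (shut), set as the call begins (left out, the last holds). The fingers move at their own pace and stop on an object; "squeeze" is the grip in N (left out, the last holds). Time passes only in rows, so rows that repeat a pose let the fingers close. It gives the time, the measured TCP pose, the force and the opening at its end, in the units of the state.
- arm.state(): the state, without advancing time (a new reading comes with each control period).
- vision.capture(name): name is "scene" or "top" or "wrist"; returns a dict with "frame" (480x640x3 uint8, red, green, blue), "depth" (480x640 float32, m along the optical axis (not along the pixel's ray), 0 where there is no reading), "fx", "fy", "cx", "cy" (pixels), "R" (3x3) and "t" (3): a world point X has camera coordinates R X + t. Camera axes: x right, y down, z forward; pixel columns grow to the right and rows downward; lengths in m; the calibration is good to about 2 mm. The wrist camera is an equidistant fisheye: a pixel r from the principal point sees the ray r / f radians off the axis. A picture is of the moment at which its call begins.
- arm.job_done(): hands the job in, once; it reports no verdict.
The state is a dict: "clock": time; "q": joint angles; "joint_velocities": joint speeds; "joint_torque": joint torques, N m; "tool_pos": TCP position; "tcp_rot": TCP orientation; "force": force on the tool from outside, world axes, zero at the start; "moment": the same for the moment, N m; "grip_width": opening from 0.0 (shut) to 1.0 (fully open).
Only numpy, scipy, OpenCV 4.12 (cv2) and the standard library are available. Lean on these libraries where they do the work, as an engineer would, in place of code of your own. Each camera call takes 0.05 s, during which the arm holds its last target.

## Working session

There is one attempt and no reset: what is moved stays moved. The work goes in short steps, Python scripts to look and compute and a tool call to move; the robot and the scene stay as the last step left them, time stands still between calls to the robot, and variables do not carry over. Pictures are saved under pics/ and viewed, and the job is handed in when it is done.

Besides the shell and the picture viewer there is one more tool, called after ">>>" as name(argument=value, ...), one argument or row to a line, values as JSON. step_arm: Moves the arm, as the interface text tells. Its arguments: {"type":"object","properties":{"series":{"type":"array"},"gripper":{"type":"number"},"squeeze":{"type":"number"}},"required":["series"]}

```bash
ls; mkdir -p pics; python3 - <<'E'
from workcell import arm, vision
import cv2,numpy as np
print(arm.state())
for n in ["scene","top"]:
    c=vision.capture(n); cv2.imwrite(f"pics/{n}0.png",c["frame"][:,:,::-1]); np.savez(f"{n}0.npz",**c)
    print(n,c["fx"],c["fy"],c["cx"],c["cy"],c["R"],c["t"])
E
```

```text
pics
{'clock': 0.0, 'q': array([-1.34329307e+00,  3.81196348e-01,  1.29824808e+00, -1.24811262e-05,
        1.46360972e+00, -2.15306405e-01]), 'joint_velocities': array([-0.00021032, -0.00050348, -0.00027861, -0.00144585,  0.00128636,
        0.00197515]), 'joint_torque': array([ 9.95874761e-04, -4.37931919e+01, -2.24559009e+01,  7.13948649e-02,
        3.52810929e-02, -1.11670661e-04]), 'tool_pos': array([ 0.23559085, -0.49667683,  0.23814187]), 'tcp_rot': array([ 9.75589502e-01,  2.19600977e-01, -1.06605219e-05, -7.30695283e-04]), 'force': array([-0.36476299,  0.09119228,  0.21451337]), 'moment': array([ 0.03632882, -0.0546174 , -0.02047528]), 'grip_width': 0.9987756686927102}
scene 450.879579136167 450.879579136167 321.6809273111395 236.19657396249323 [[-0.42554002  0.90489679 -0.00880254]
 [ 0.70477979  0.32529947 -0.63044881]
 [-0.56762765 -0.27448505 -0.77618091]] [ 0.20302909 -0.30972487  1.28334877]
top 608.9851542417438 608.9851542417438 315.1284619184391 234.023495801832 [[-0.09514478 -0.99545179  0.00481746]
 [-0.97448908  0.0921508  -0.20464425]
 [ 0.20326955 -0.0241654  -0.97882456]] [0.03574012 0.53656689 1.38773299]
```

View pics/scene0.png

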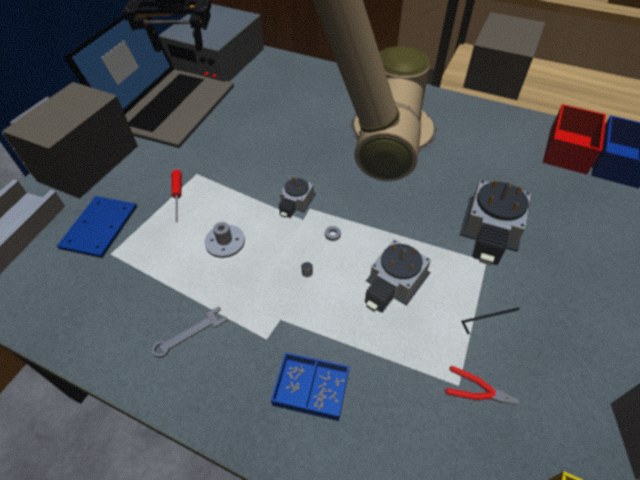

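View pics/top0.png

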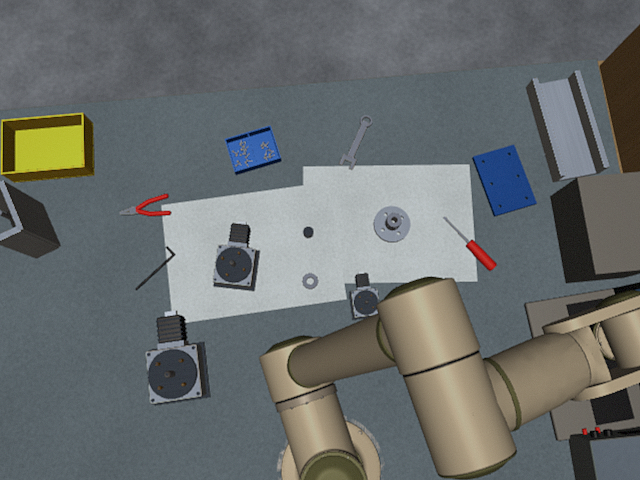

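Gear-unit candidates in the top view are (235,265), (174,373) and (366,301). I'll measure their plate diameters and heights, and the flange at (392,224).

```bash
cat > h.py <<'E'
import numpy as np,cv2
def cloud(c):
    d=c["depth"];v,u=np.mgrid[0:480,0:640]
    P=np.stack([(u-c["cx"])/c["fx"]*d,(v-c["cy"])/c["fy"]*d,d],-1)
    W=(P-c["t"])@c["R"]
    W[d==0]=np.nan
    return W
def proj(c,X):
    p=np.asarray(X)@c["R"].T+c["t"]
    return np.stack([p[...,0]/p[...,2]*c["fx"]+c["cx"],p[...,1]/p[...,2]*c["fy"]+c["cy"]],-1)
E
python3 - <<'E'
from h import *
c=np.load("top0.npz");W=cloud(c)
for n,(u,v) in dict(A=(235,265),B=(174,373),C=(366,301),F=(392,224)).items():
    s=W[v-42:v+43,u-42:u+43].reshape(-1,3); s=s[~np.isnan(s[:,0])]
    h,e=np.histogram(s[:,2],bins=np.arange(-.01,.14,.005))
    print(n,W[v,u],[(round(x,3),int(k)) for x,k in zip(e,h) if k>5])
T=c["frame"][:,:,::-1]
cr=[cv2.resize(T[v-40:v+40,u-50:u+50],(400,320),interpolation=cv2.INTER_CUBIC) for u,v in [(235,258),(174,365),(366,301),(392,224)]]
cv2.imwrite("pics/crops.png",np.vstack([np.hstack(cr[:2]),np.hstack(cr[2:])])[:600])
E
```

```text
A [0.47743304 0.1761235  0.07901236] [(np.float64(-0.01), 178), (np.float64(-0.005), 1879), (np.float64(0.0), 2564), (np.float64(0.005), 491), (np.float64(0.01), 43), (np.float64(0.015), 21), (np.float64(0.02), 15), (np.float64(0.025), 30), (np.float64(0.03), 30), (np.float64(0.035), 29), (np.float64(0.04), 28), (np.float64(0.045), 128), (np.float64(0.05), 465), (np.float64(0.055), 307), (np.float64(0.06), 475), (np.float64(0.065), 414), (np.float64(0.07), 52), (np.float64(0.075), 15), (np.float64(0.08), 8), (np.float64(0.09), 6), (np.float64(0.095), 8), (np.float64(0.1), 6)]
B [0.24811801 0.32426455 0.0937471 ] [(np.float64(-0.01), 207), (np.float64(-0.005), 1532), (np.float64(0.0), 1546), (np.float64(0.005), 350), (np.float64(0.01), 102), (np.float64(0.015), 29), (np.float64(0.02), 28), (np.float64(0.025), 27), (np.float64(0.03), 20), (np.float64(0.035), 27), (np.float64(0.04), 32), (np.float64(0.045), 16), (np.float64(0.05), 29), (np.float64(0.055), 33), (np.float64(0.06), 108), (np.float64(0.065), 547), (np.float64(0.07), 561), (np.float64(0.075), 207), (np.float64(0.08), 972), (
[... 278 characters left out ...]
188), (np.float64(-0.005), 1542), (np.float64(0.0), 1625), (np.float64(0.005), 279), (np.float64(0.01), 13), (np.float64(0.015), 14), (np.float64(0.02), 11), (np.float64(0.025), 14), (np.float64(0.03), 108), (np.float64(0.035), 221), (np.float64(0.04), 271), (np.float64(0.045), 226), (np.float64(0.05), 19), (np.float64(0.055), 11)]
F [ 0.5456482  -0.2004057   0.05036166] [(np.float64(-0.01), 271), (np.float64(-0.005), 2563), (np.float64(0.0), 2920), (np.float64(0.005), 817), (np.float64(0.01), 348), (np.float64(0.015), 64), (np.float64(0.025), 10), (np.float64(0.03), 7), (np.float64(0.035), 12), (np.float64(0.04), 16), (np.float64(0.045), 36), (np.float64(0.05), 89), (np.float64(0.055), 23)]
```

View pics/crops.png

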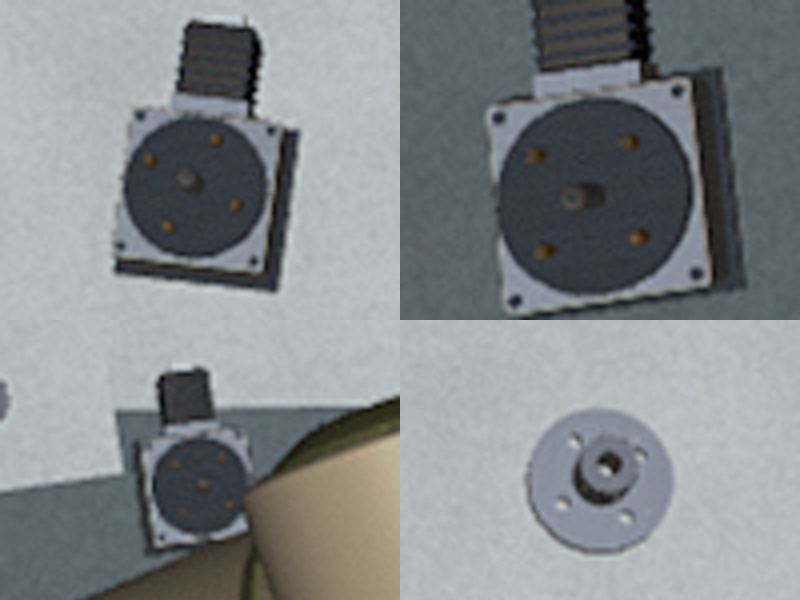

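A at (235,265) matches: its plate sits at z≈0.065 and is about 84 mm across. B is bigger (0.085 high) and C is smaller (0.045). The flange is at (392,224), with four holes visible around the hub. Next I'll fit poses.

```bash
cat >> h.py <<'E'
from scipy.optimize import least_squares
def ray(c,uv,z):
    uv=np.atleast_2d(uv);d=np.stack([(uv[:,0]-c["cx"])/c["fx"],(uv[:,1]-c["cy"])/c["fy"],np.ones(len(uv))],1)@c["R"]
    o=-c["R"].T@c["t"]; return o+d*((z-o[2])/d[:,2])[:,None]
def fit4(P):  # P in 4x2, square of +-20 ; returns centre, yaw mod 90, residual
    m=P.mean(0);q=P-m;a=np.arctan2(q[:,1],q[:,0])
    yaw=np.angle(np.exp(4j*(a-np.pi/4)).mean())/4
    return m,np.degrees(yaw),np.linalg.norm(q,axis=1)
E
python3 - <<'E'
from h import *
c=np.load("top0.npz")
def full(x,y,o,off): return np.array([(np.array(x)-off[0]+.5)/4-.5+o[0],(np.array(y)-off[1]+.5)/4-.5+o[1]]).T
F=full([575,640,563,627],[440,455,503,518],(342,184),(400,320))
S=full([216,150,236,167],[140,160,206,226],(185,218),(0,0))
print("flange",fit4(ray(c,F,.010)[:,:2]))
print("studs",fit4(ray(c,S,.081)[:,:2]))
print("hubtop",ray(c,full([607],[463],(342,184),(400,320)),.052))
print("shaft tip",ray(c,full([186],[178],(185,218),(0,0)),.103))
# housing corners top z .055
H=full([135,283,250,118],[108,124,270,254],(185,218),(0,0))
Q=ray(c,H,.055)[:,:2];print("housing",Q.mean(0),np.diff(np.vstack([Q,Q[:1]]),axis=0))
p=cv2.resize(c["frame"][200:300,200:300,::-1],None,fx=1,fy=1)
E
```

```text
flange (array([ 0.55586491, -0.20671466]), np.float64(-18.35744955388241), array([0.02907223, 0.02857776, 0.02825685, 0.02881406]))
studs (array([0.48143386, 0.18093061]), np.float64(11.447082046929665), array([0.02825005, 0.02808587, 0.02879371, 0.02855239]))
hubtop [[ 0.55623859 -0.20479291  0.052     ]]
shaft tip [[0.48080735 0.18170915 0.103     ]]
housing [0.48230608 0.18168141] [[-0.01779764 -0.08616851]
 [-0.08434872  0.02560716]
 [ 0.01660754  0.0758543 ]
 [ 0.08553882 -0.01529295]]
```

>>> step_arm(
  series=[
    [[0.2,-0.06,0],[0,0,0]],
    [[0.45,-0.14,0],[0,0,0]],
    [[0.7,-0.21,0],[0,0,0]],
    [[0.92,-0.28,0],[0,0,0]],
  ],
  gripper=0,
)

```text
clock: 0.6
tool_pos: [0.3432, -0.3988, 0.2384]
tcp_rot: [0.976, 0.22, -0.0, -0.0]
force: [0.6, -0.2, -0.3]
grip_width: 1.005
```

>>> step_arm(
  series=[
    [[0.25,-0.07,0],[0,0,0]],
    [[0.5,-0.14,0],[0,0,0]],
    [[0.7,-0.21,0],[0,0,0]],
    [[0.92,-0.28,0],[0,0,0]],
  ],
)

```text
clock: 1.1
tool_pos: [0.4496, -0.3018, 0.2385]
tcp_rot: [0.976, 0.22, -0.0, -0.0]
force: [-0.3, -0.2, 0.3]
grip_width: 0.997
```

>>> step_arm(
  series=[
    [[0.25,-0.07,0],[0,0,0]],
    [[0.5,-0.14,0],[0,0,0]],
    [[0.7,-0.21,0],[0,0,0]],
    [[0.85,-0.26,0],[0,0,0]],
    [[0.92,-0.28,0],[0,0,0]],
    [[0.92,-0.28,0],[0,0,0]],
  ],
)

```text
clock: 1.85
tool_pos: [0.5558, -0.2056, 0.2384]
tcp_rot: [0.976, 0.22, -0.0, -0.0]
force: [-0.1, -0.4, 0.1]
grip_width: 0.999
```

```bash
cat >> h.py <<'E'
from scipy.spatial.transform import Rotation as Ro
def go(s,target=None,yaw=None):
    R=Ro.from_quat(s["tcp_rot"]); M=R.as_matrix()
    y=np.degrees(np.arctan2(M[1,0],M[0,0])); print("t",s["clock"],"tcp",s["tool_pos"].round(4),"yaw",y.round(2),"tilt axis z",M[:,2].round(4),"F",s["force"].round(2),"M",s["moment"].round(3),"w",round(s["grip_width"],4))
    if target is not None: print("shift units",(M.T@(np.asarray(target)-s["tool_pos"])/.15).round(4))
    if yaw is not None: print("turn z units",-(yaw-y)/45)
def fish(c,X):
    p=np.asarray(X)@c["R"].T+c["t"]; r=np.linalg.norm(p[...,:2],axis=-1); th=np.arctan2(r,p[...,2]); k=np.where(r>1e-9,th/np.maximum(r,1e-9),0)
    return np.stack([p[...,0]*k*c["fx"]+c["cx"],p[...,1]*k*c["fy"]+c["cy"]],-1)
def fray(c,uv,z):
    uv=np.atleast_2d(uv).astype(float);a=(uv-[c["cx"],c["cy"]])/c["fx"];th=np.linalg.norm(a,axis=1)
    d=np.concatenate([a*(np.sin(th)/np.maximum(th,1e-9))[:,None],np.cos(th)[:,None]],1)@c["R"];o=-c["R"].T@c["t"]
    return o+d*((z-o[2])/d[:,2])[:,None]
E
python3 - <<'E'
from workcell import arm, vision
from h import *
go(arm.state(),[.556,-.206,.2])
c=vision.capture("wrist"); cv2.imwrite("pics/w1.png",c["frame"][:,:,::-1]); np.savez("w1.npz",**c)
print(c["fx"],c["cx"],c["cy"],fish(c,[.556,-.206,.052]))
E
```

```text
t 1.85 tcp [ 0.5558 -0.2056  0.2384] yaw 25.41 tilt axis z [-6.e-04  2.e-04 -1.e+00] F [-0.07 -0.43  0.1 ] M [-0.016  0.048  0.043] w 0.9992
shift units [0.0004 0.0031 0.2562]
371.64829954431775 320.3641592754434 241.47692085501976 [321.50716751 214.63884317]
```

View pics/w1.png

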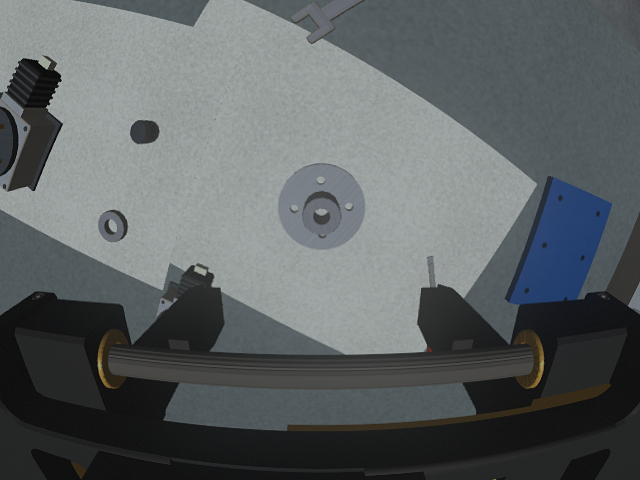

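The wrist view shows the hub top at (321,215), exactly where I predicted it, with holes at (321,181), (294,208), (349,207) and (322,235). The screwdriver tip is at (431,260), so I'll check it against where the right finger comes down.

```bash
python3 - <<'E'
from h import *
c=np.load("w1.npz")
im=cv2.resize(c["frame"][150:270,260:420,::-1],(800,600),interpolation=cv2.INTER_CUBIC);cv2.imwrite("pics/w1c.png",im)
P=fray(c,[[321,181],[294,208],[349,207],[322,235]],.01)
print(fit4(P[:,:2]));print(fray(c,[431,257],.005))
M=Ro.from_quat([0.976,0.22,0,0]).as_matrix()
for s in(-1,1):print("finger",np.array([.556,-.206,0])+M[:,1]*.062*s)
E
```

```text
(array([ 0.55407027, -0.20704544]), np.float64(-18.49261860489662), array([0.02778587, 0.02819315, 0.02819772, 0.02878795]))
[[ 0.55635668 -0.34057588  0.005     ]]
finger [ 0.52940068 -0.14999575  0.        ]
finger [ 0.58259932 -0.26200425  0.        ]
```

View pics/w1c.png

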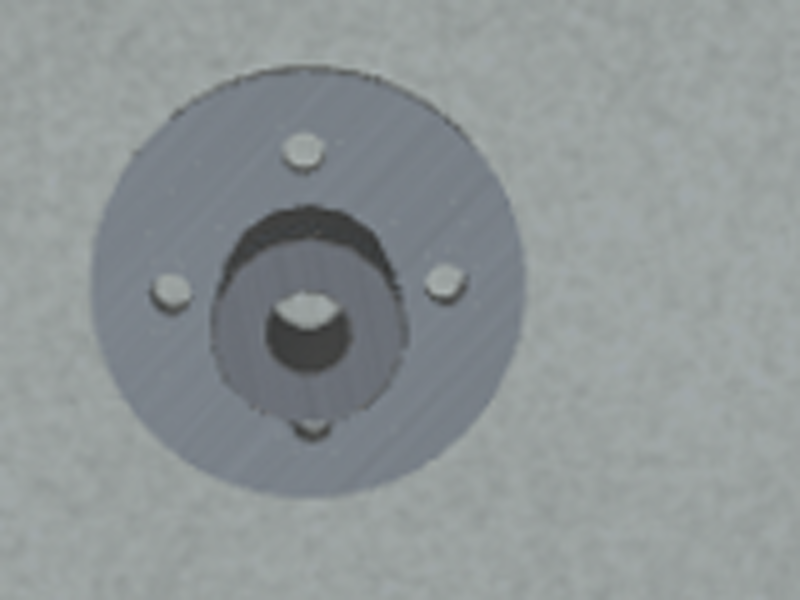

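```bash
python3 - <<'E'
from h import *
from workcell import arm
c=np.load("w1.npz")
print(fray(c,[321.2,205.8],.01),fray(c,[321.8,216],.052))
go(arm.state(),[.5548,-.2062,.027],25.4)
E
```

```text
[[ 0.55593289 -0.2058143   0.01      ]] [[ 0.55496516 -0.20678912  0.052     ]]
t 1.9 tcp [ 0.5554 -0.206   0.2386] yaw 25.36 tilt axis z [-5.e-04  1.e-04 -1.e+00] F [-0.11 -0.51 -0.39] M [-0.016 -0.001 -0.043] w 1.0012
shift units [-3.5000e-03 -5.0000e-04  1.4104e+00]
turn z units -0.0007962996919198576
```

>>> step_arm(
  series=[
    [[0,0,0.3],[0,0,0]],
    [[0,0,0.6],[0,0,0]],
    [[0,0,0.85],[0,0,0]],
    [[0,0,0.95],[0,0,0]],
  ],
)

```text
clock: 2.4
tool_pos: [0.5546, -0.2061, 0.0946]
tcp_rot: [0.976, 0.219, -0.001, -0.001]
force: [0.1, 0.4, 0.4]
grip_width: 0.999
```

>>> step_arm(
  series=[
    [[0,0,0.1],[0,0,0]],
    [[0,0,0.2],[0,0,0]],
    [[0,0,0.3],[0,0,0]],
    [[0,0,0.4],[0,0,0]],
    [[0,0,0.46],[0,0,0]],
    [[0,0,0.46],[0,0,0]],
  ],
)

```text
clock: 3.15
tool_pos: [0.5556, -0.2056, 0.0266]
tcp_rot: [0.976, 0.22, -0.0, -0.0]
force: [-0.9, 0.0, 0.1]
grip_width: 1.0
```

>>> step_arm(
  series=[
    [[0,0,0],[0,0,0]],
    [[0,0,0],[0,0,0]],
    [[0,0,0],[0,0,0]],
    [[0,0,0],[0,0,0]],
    [[0,0,0],[0,0,0]],
    [[0,0,0],[0,0,0]],
    [[0,0,0],[0,0,0]],
    [[0,0,0],[0,0,0]],
  ],
  gripper=1,
  squeeze=35,
)

```text
clock: 4.15
tool_pos: [0.5558, -0.2058, 0.0273]
tcp_rot: [0.976, 0.22, 0.0, 0.0]
force: [-0.1, -0.3, 0.9]
grip_width: 0.389
```

>>> step_arm(
  series=[
    [[0,0,-0.05],[0,0,0]],
    [[0,0,-0.2],[0,0,0]],
    [[0,0,-0.4],[0,0,0]],
    [[0,0,-0.6],[0,0,0]],
    [[0,0,-0.8],[0,0,0]],
    [[0,0,-0.95],[0,0,0]],
    [[0,0,-1.0],[0,0,0]],
    [[0,0,-1.0],[0,0,0]],
  ],
)

```text
clock: 5.15
tool_pos: [0.5556, -0.2056, 0.1771]
tcp_rot: [0.976, 0.22, -0.0, -0.0]
force: [-0.9, 0.3, -2.5]
grip_width: 0.39
```

```bash
python3 - <<'E'
from workcell import arm, vision
from h import *
go(arm.state())
c=vision.capture("wrist"); cv2.imwrite("pics/w2.png",c["frame"][:,:,::-1]); np.savez("w2.npz",**c)
E
```

```text
t 5.15 tcp [ 0.5556 -0.2056  0.1771] yaw 25.37 tilt axis z [-2.e-04  2.e-04 -1.e+00] F [-0.89  0.26 -2.46] M [-0.039  0.027  0.078] w 0.3898
```

View pics/w2.png

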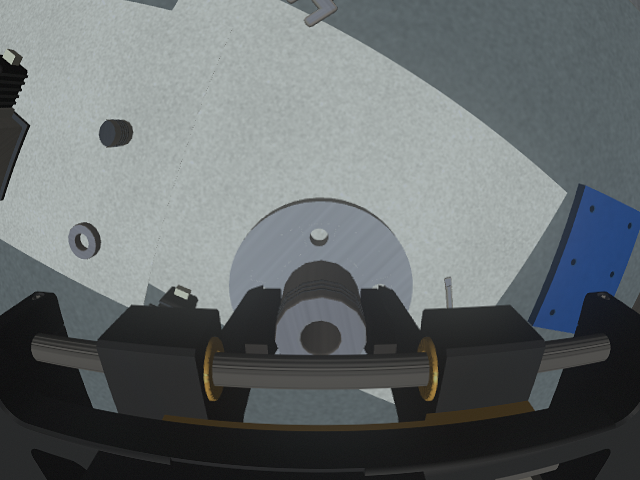

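The flange is held level, with the top of the hub at about (321,330) and one hole visible at (319,237). I'll get the in-hand offset from the hole and the disc rim.

```bash
python3 - <<'E'
from h import *
c=np.load("w2.npz"); M=Ro.from_quat([0.976,0.22,0,0]).as_matrix(); M[:,0]/=1
t=np.array([.5556,-.2056,.1771]); ya=np.radians(25.37); ex=np.array([np.cos(ya),np.sin(ya)]); ey=np.array([np.sin(ya),-np.cos(ya)])
def loc(uv,z):
    d=fray(c,uv,z)[:,:2]-t[:2]; return np.stack([d@ex,d@ey],1)*1000
zb=t[2]-.0270
print("hole top",loc([319,235],zb+.01))
# rim: subpixel edges along arc
g=cv2.cvtColor(c["frame"],cv2.COLOR_RGB2GRAY)
cv2.imwrite("pics/w2c.png",cv2.resize(c["frame"][190:360,220:420,::-1],(800,680),interpolation=cv2.INTER_CUBIC)[:600])
# predicted rim overlay for centre (0,0)
for a in range(-60,61,20):
    X=t[:2]+45e-3*(np.cos(np.radians(a))*ex+np.sin(np.radians(a))*ey)
    print(a,fish(c,np.array([*X,zb+.01])).round(1))
X=t[:2];print("hubtop pred",fish(c,np.array([*X,zb+.052])))
E
```

```text
hole top [[27.93358241 -1.20297257]]
-60 [237.6 246.4]
-40 [257.6 221.1]
-20 [287.  203.9]
0 [321.7 197.7]
20 [356.4 203.9]
40 [385.6 221.2]
60 [405.5 246.4]
hubtop pred [321.89472843 337.34763864]
```

View pics/w2c.png

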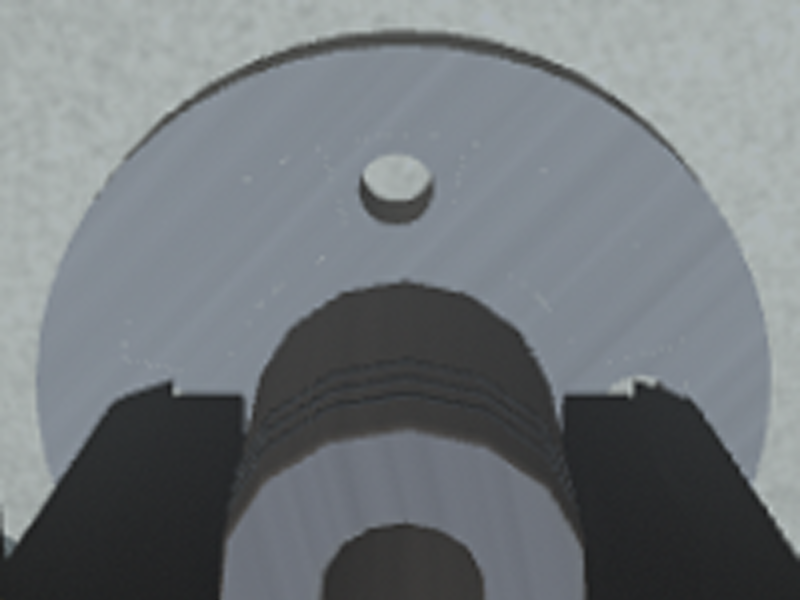

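```bash
python3 - <<'E'
from h import *
from workcell import arm
c=np.load("w2.npz"); t=np.array([.5556,-.2056,.1771]); ya=np.radians(25.37); ex=np.array([np.cos(ya),np.sin(ya)]); ey=np.array([np.sin(ya),-np.cos(ya)])
def loc(uv,z):
    d=fray(c,uv,z)[:,:2]-t[:2]; return np.stack([d@ex,d@ey],1)*1000
def f(x,y): return [(x+.5)/4-.5+220,(y+.5)/4-.5+190]
P=loc([f(405,46),f(37,380),f(770,380),f(130,158),f(685,160),f(60,290),f(752,290)],.160)
r=least_squares(lambda q:np.hypot(*(P-q).T)-45,[0,0]);print(r.x,r.fun)
r=least_squares(lambda q:np.hypot(*(P-q[:2]).T)-q[2],[0,0,45]);print(r.x,r.fun)
h=loc([f(397,189-2)],.155);h2=loc([f(397,178)],.160);print(h,h2)
t2=np.array([.481,.181]);yw=np.radians(55);print(t2-.12*np.array([np.cos(yw),np.sin(yw)]))
go(arm.state(),[.412,.083,.23],55)
E
```

```text
[-1.88635876 -0.31982655] [ 0.34856439 -0.24763317 -0.61462547  0.22170365  0.45096896 -1.08249955
 -0.8636415 ]
[-0.61073781 -0.31748022 44.13558244] [-0.06263567  0.49576744  0.12193327  0.17729825  0.41367447 -0.68094739
 -0.46509036]
[[25.84951378 -1.28067608]] [[28.31637714 -1.2596369 ]]
[0.41217083 0.08270175]
t 5.2 tcp [ 0.5554 -0.2055  0.1764] yaw 25.37 tilt axis z [-1.2e-03  7.0e-04 -1.0e+00] F [ 0.88 -0.27 -2.2 ] M [ 0.     0.018 -0.004] w 0.3909
shift units [-0.0401 -2.1479 -0.3545]
turn z units -0.658491503371993
```

>>> step_arm(
  series=[
    [[0,-0.1,-0.1],[0,0,0]],
    [[0,-0.3,-0.2],[0,0,0]],
    [[-0.01,-0.55,-0.3],[0,0,0]],
    [[-0.02,-0.8,-0.35],[0,0,0]],
    [[-0.02,-1.0,-0.35],[0,0,0]],
  ],
)

```text
clock: 5.82
tool_pos: [0.4876, -0.0696, 0.2308]
tcp_rot: [0.976, 0.22, 0.0, 0.0]
force: [-0.1, -0.2, -2.1]
grip_width: 0.388
```

>>> step_arm(
  series=[
    [[0,-0.25,0],[0,0,0]],
    [[0,-0.5,0],[0,0,0]],
    [[-0.01,-0.75,0],[0,0,0]],
    [[-0.02,-0.95,0],[0,0,0]],
    [[-0.02,-1.0,0],[0,0,0]],
  ],
)

```text
clock: 6.45
tool_pos: [0.4204, 0.0643, 0.2302]
tcp_rot: [0.975, 0.221, 0.0, -0.0]
force: [0.5, -0.6, -1.4]
grip_width: 0.386
```

>>> step_arm(
  series=[
    [[0,-0.1,0],[0,0,-0.1]],
    [[0,-0.15,0],[0,0,-0.25]],
    [[0,-0.15,0],[0,0,-0.4]],
    [[0,-0.15,0],[0,0,-0.55]],
    [[0,-0.15,0],[0,0,-0.66]],
    [[0,-0.15,0],[0,0,-0.66]],
    [[0,-0.15,0],[0,0,-0.66]],
  ],
)

```text
clock: 7.32
tool_pos: [0.4122, 0.083, 0.2298]
tcp_rot: [0.887, 0.461, 0.0, 0.0]
force: [-0.0, 0.1, -2.8]
grip_width: 0.385
```

```bash
python3 - <<'E'
from workcell import arm, vision
from h import *
s=arm.state();go(s)
c=vision.capture("wrist"); cv2.imwrite("pics/w3.png",c["frame"][:,:,::-1]); np.savez("w3.npz",tp=s["tool_pos"],tq=s["tcp_rot"],**c)
E
```

```text
t 7.325 tcp [0.4122 0.083  0.2298] yaw 54.96 tilt axis z [ 1.e-04 -0.e+00 -1.e+00] F [-0.    0.07 -2.77] M [-0.013 -0.048  0.009] w 0.3854
```

View pics/w3.png

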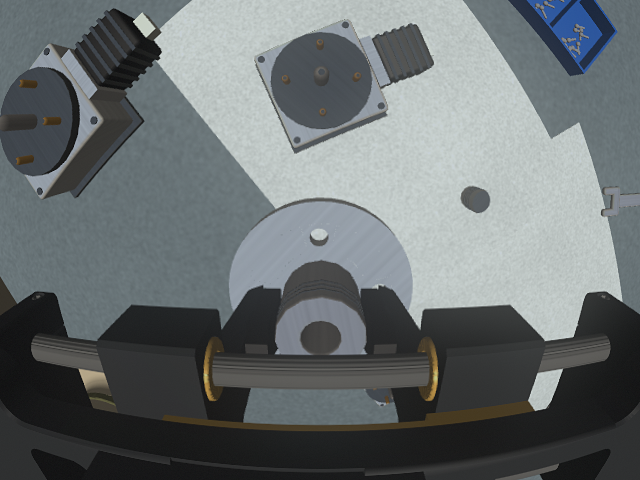

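The wrist view shows the target unit with its stud tips near (320,44), (286,79), (358,76) and (323,112), and the shaft tip at (321,71). I'll enlarge it to refine those.

```bash
python3 - <<'E'
from h import *
c=np.load("w3.npz")
cv2.imwrite("pics/w3c.png",cv2.resize(c["frame"][20:140,240:400,::-1],(800,600),interpolation=cv2.INTER_CUBIC))
E
```

```text
(no output)
```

View pics/w3c.png

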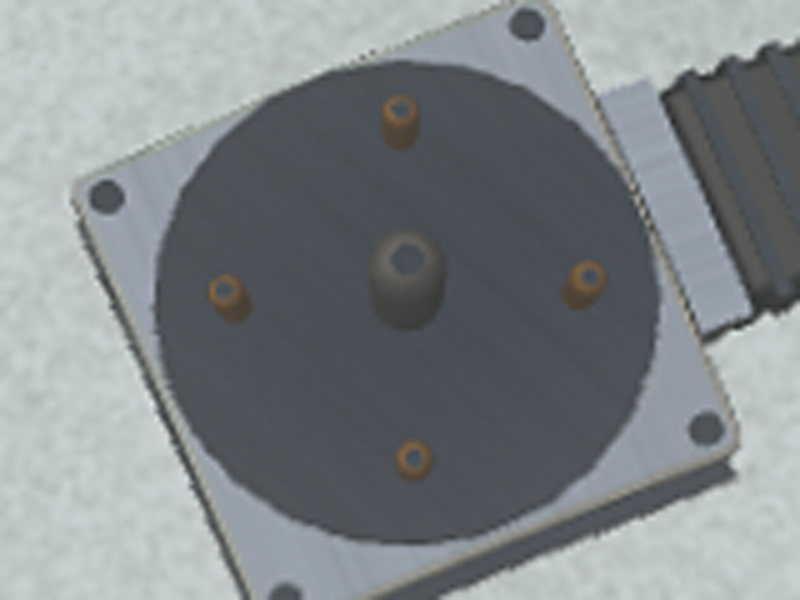

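```bash
python3 - <<'E'
from h import *
c=np.load("w3.npz")
f=lambda p:[[(x+.5)/5-.5+240,(y+.5)/5-.5+20] for x,y in p]
P=fray(c,f([(401,107),(224,291),(590,276),(413,457)]),.083)[:,:2]
print(fit4(P)); print(fray(c,f([(408,259)]),.103)); print("plate",fray(c,f([(408,303)]),.065))
p=P[np.argsort(np.arctan2(*(P-P.mean(0)).T))]; print(P)
# flange hole in same image
tp=c["tp"]; print(fray(c,[[319.0,236.7]],tp[2]-.017)[:,:2]-tp[:2])
E
```

```text
(array([0.4807435 , 0.18108393]), np.float64(12.164326943087973), array([0.02839481, 0.02825858, 0.0282527 , 0.0281466 ]))
[[0.48082692 0.18101988 0.103     ]]
plate [[0.48030658 0.18012652 0.065     ]]
[[0.49626838 0.20485877]
 [0.45685197 0.19617505]
 [0.50449664 0.16578674]
 [0.46535704 0.15751514]]
[[0.01470778 0.02322528]]
```

>>> step_arm(
  series=[
    [[0.15,0,0],[0,0,0]],
    [[0.35,0,0],[0,0,0]],
    [[0.55,0,0],[0,0,0]],
    [[0.72,0,0.1],[0,0,0]],
    [[0.8,0,0.25],[0,0,0]],
    [[0.803,0,0.4],[0,0,0]],
    [[0.803,0,0.5],[0,0,0]],
    [[0.803,0,0.56],[0,0,0]],
    [[0.803,0,0.56],[0,0,0]],
    [[0.803,0,0.56],[0,0,0]],
  ],
)

```text
clock: 8.62
tool_pos: [0.4814, 0.1819, 0.1464]
tcp_rot: [0.887, 0.462, 0.001, 0.0]
force: [-0.2, -0.6, -2.8]
grip_width: 0.388
```

```bash
python3 - <<'E'
from workcell import arm, vision
from h import *
s=arm.state();go(s,[.4816,.1817,.12],55.2)
for n in("scene","top"):
    c=vision.capture(n); np.savez(n+"4.npz",**c)
a=np.load("scene4.npz")["frame"][200:300,345:445,::-1];b=np.load("top4.npz")["frame"][215:315,185:285,::-1]
cv2.imwrite("pics/s4.png",np.hstack([cv2.resize(x,(400,400),interpolation=cv2.INTER_CUBIC) for x in(a,b)]))
E
```

```text
t 8.625 tcp [0.4814 0.1819 0.1464] yaw 55.06 tilt axis z [ 1.1e-03  1.0e-04 -1.0e+00] F [-0.2  -0.63 -2.81] M [-0.031 -0.045  0.016] w 0.3876
shift units [-0.0004  0.0016  0.1757]
turn z units -0.003201896964897344
```

View pics/s4.png

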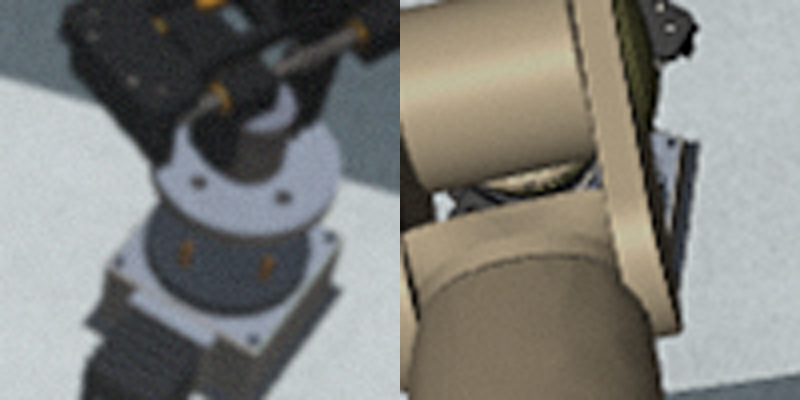

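>>> step_arm(
  series=[
    [[0,0,0.05],[0,0,0]],
    [[0,0,0.1],[0,0,0]],
    [[0,0,0.12],[0,0,0]],
    [[0,0,0.13],[0,0,0]],
    [[0,0,0.14],[0,0,0]],
    [[0,0,0.14],[0,0,0]],
  ],
)

```text
clock: 9.48
tool_pos: [0.4811, 0.1819, 0.1248]
tcp_rot: [0.887, 0.462, 0.0, 0.0]
force: [0.9, -0.4, -1.8]
grip_width: 0.387
```

>>> step_arm(
  series=[
    [[0,0,0.01],[0,0,0]],
    [[0,0,0.015],[0,0,0]],
    [[0,0,0.02],[0,0,0]],
    [[0,0,0.02],[0,0,0]],
  ],
)

```text
clock: 9.98
tool_pos: [0.4811, 0.1819, 0.1217]
tcp_rot: [0.887, 0.462, -0.0, -0.0]
force: [-0.1, 0.2, -3.1]
grip_width: 0.39
```

>>> step_arm(
  series=[
    [[0,0,0.01],[0,0,0]],
    [[0,0,0.02],[0,0,0]],
    [[0,0,0.02],[0,0,0]],
  ],
)

```text
clock: 10.35
tool_pos: [0.4811, 0.1819, 0.1186]
tcp_rot: [0.887, 0.462, -0.0, -0.0]
force: [0.0, -0.7, -2.3]
grip_width: 0.39
```

```bash
python3 - <<'E'
from workcell import arm, vision
from h import *
go(arm.state())
E
```

```text
t 10.35 tcp [0.4811 0.1819 0.1186] yaw 55.07 tilt axis z [-1.e-04 -0.e+00 -1.e+00] F [ 0.04 -0.68 -2.27] M [-0.053 -0.049 -0.027] w 0.3896
```

>>> step_arm(
  series=[
    [[0,0,0.02],[0,0,0]],
    [[0,0,0.04],[0,0,0]],
    [[0,0,0.05],[0,0,0]],
    [[0,0,0.05],[0,0,0]],
  ],
)

```text
clock: 10.85
tool_pos: [0.4811, 0.1819, 0.1111]
tcp_rot: [0.887, 0.462, -0.0, -0.0]
force: [0.0, 0.5, -2.3]
grip_width: 0.389
```

>>> step_arm(
  series=[
    [[0,0,0.005],[0,0,0]],
    [[0,0,0.01],[0,0,0]],
    [[0,0,0.01],[0,0,0]],
  ],
)

```text
clock: 11.22
tool_pos: [0.4811, 0.1819, 0.1097]
tcp_rot: [0.887, 0.462, -0.0, -0.0]
force: [-0.2, -0.3, -1.5]
grip_width: 0.388
```

>>> step_arm(
  series=[
    [[0,0,0.005],[0,0,0]],
    [[0,0,0.01],[0,0,0]],
    [[0,0,0.01],[0,0,0]],
  ],
)

```text
clock: 11.6
tool_pos: [0.4811, 0.1819, 0.1082]
tcp_rot: [0.887, 0.462, -0.0, -0.0]
force: [0.2, 0.1, -2.9]
grip_width: 0.389
```

>>> step_arm(
  series=[
    [[0,0,0.005],[0,0,0]],
    [[0,0,0.01],[0,0,0]],
    [[0,0,0.01],[0,0,0]],
  ],
)

```text
clock: 11.98
tool_pos: [0.4811, 0.1819, 0.1067]
tcp_rot: [0.887, 0.462, -0.0, -0.0]
force: [0.2, -0.1, -2.1]
grip_width: 0.391
```

>>> step_arm(
  series=[
    [[0,0,0.005],[0,0,0]],
    [[0,0,0.01],[0,0,0]],
    [[0,0,0.01],[0,0,0]],
  ],
)

```text
clock: 12.35
tool_pos: [0.4811, 0.1819, 0.1052]
tcp_rot: [0.887, 0.462, -0.0, 0.0]
force: [0.7, 0.7, -2.9]
grip_width: 0.393
```

>>> step_arm(
  series=[
    [[0,0,0.005],[0,0,0]],
    [[0,0,0.01],[0,0,0]],
    [[0,0,0.01],[0,0,0]],
  ],
)

```text
clock: 12.72
tool_pos: [0.4811, 0.1819, 0.1037]
tcp_rot: [0.887, 0.462, -0.0, -0.0]
force: [0.3, -0.2, -2.6]
grip_width: 0.387
```

```bash
python3 - <<'E'
from workcell import arm, vision
from h import *
go(arm.state())
E
```

```text
t 12.725 tcp [0.4811 0.1819 0.1037] yaw 55.07 tilt axis z [-0. -0. -1.] F [ 0.34 -0.16 -2.59] M [-0.062 -0.107 -0.013] w 0.3873
```

The underside is well below the stud tips and there is no contact force, so the holes are over the studs. I'll keep lowering gently.

>>> step_arm(
  series=[
    [[0,0,0.01],[0,0,0]],
    [[0,0,0.02],[0,0,0]],
    [[0,0,0.03],[0,0,0]],
    [[0,0,0.04],[0,0,0]],
    [[0,0,0.04],[0,0,0]],
  ],
)

```text
clock: 13.35
tool_pos: [0.4811, 0.1819, 0.0977]
tcp_rot: [0.887, 0.462, -0.0, -0.0]
force: [0.6, -0.2, -1.8]
grip_width: 0.388
```

>>> step_arm(
  series=[
    [[0,0,0.01],[0,0,0]],
    [[0,0,0.02],[0,0,0]],
    [[0,0,0.025],[0,0,0]],
    [[0,0,0.025],[0,0,0]],
  ],
)

```text
clock: 13.85
tool_pos: [0.4811, 0.1819, 0.094]
tcp_rot: [0.887, 0.462, -0.0, -0.0]
force: [-0.9, -0.2, -2.0]
grip_width: 0.39
```

>>> step_arm(
  series=[
    [[0,0,0.003],[0,0,0]],
    [[0,0,0.006],[0,0,0]],
    [[0,0,0.006],[0,0,0]],
  ],
)

```text
clock: 14.22
tool_pos: [0.4811, 0.1819, 0.0931]
tcp_rot: [0.887, 0.462, -0.0, -0.0]
force: [-0.2, 0.2, -2.1]
grip_width: 0.387
```

Nominal contact is at about 0.092. I'll go down in 0.45 mm steps until the force shows it.

>>> step_arm(
  series=[
    [[0,0,0.003],[0,0,0]],
    [[0,0,0.003],[0,0,0]],
  ],
)

```text
clock: 14.48
tool_pos: [0.4811, 0.1819, 0.0926]
tcp_rot: [0.887, 0.462, -0.0, -0.0]
force: [-0.2, 0.4, -3.0]
grip_width: 0.393
```

>>> step_arm(
  series=[
    [[0,0,0.003],[0,0,0]],
    [[0,0,0.003],[0,0,0]],
  ],
)

```text
clock: 14.72
tool_pos: [0.4811, 0.1819, 0.0923]
tcp_rot: [0.887, 0.462, 0.0, 0.0]
force: [0.5, 0.4, -1.4]
grip_width: 0.391
```

>>> step_arm(
  series=[
    [[0,0,0.002],[0,0,0]],
    [[0,0,0.002],[0,0,0]],
  ],
)

```text
clock: 14.98
tool_pos: [0.4811, 0.1819, 0.0922]
tcp_rot: [0.887, 0.462, 0.0, 0.0]
force: [-1.8, 0.4, 3.8]
grip_width: 0.392
```

Force changed by about 6 N at tcp z 0.0922, the expected seat height (0.065 + 0.027). Releasing.

>>> step_arm(
  series=[
    [[0,0,0],[0,0,0]],
    [[0,0,0],[0,0,0]],
    [[0,0,0],[0,0,0]],
    [[0,0,0],[0,0,0]],
    [[0,0,0],[0,0,0]],
    [[0,0,0],[0,0,0]],
    [[0,0,0],[0,0,0]],
    [[0,0,0],[0,0,0]],
  ],
  gripper=0,
)

```text
clock: 15.98
tool_pos: [0.4811, 0.1819, 0.0919]
tcp_rot: [0.887, 0.462, 0.0, 0.0]
force: [0.1, 0.7, -0.2]
grip_width: 0.999
```

>>> step_arm(
  series=[
    [[0,0,-0.05],[0,0,0]],
    [[0,0,-0.15],[0,0,0]],
    [[0,0,-0.3],[0,0,0]],
    [[0,0,-0.5],[0,0,0]],
    [[0,0,-0.7],[0,0,0]],
    [[-0.3,0,-0.9],[0,0,0]],
    [[-0.5,0,-1],[0,0,0]],
    [[-0.5,0,-1],[0,0,0]],
  ],
)

```text
clock: 16.98
tool_pos: [0.4379, 0.1196, 0.2435]
tcp_rot: [0.887, 0.461, 0.001, 0.001]
force: [-0.4, -0.4, 0.2]
grip_width: 1.0
```

```bash
python3 - <<'E'
from workcell import arm, vision
from h import *
go(arm.state())
c=vision.capture("wrist"); np.savez("w5.npz",**c); s=vision.capture("scene");np.savez("s5.npz",**s)
p=fish(c,[.4808,.181,.075]);print(p,fish(c,[.4808,.181,.117]));u,v=p.astype(int)
v=max(v,60)
a=cv2.resize(c["frame"][v-60:v+60,u-60:u+60,::-1],(400,400),interpolation=cv2.INTER_CUBIC)
b=cv2.resize(s["frame"][200:300,345:445,::-1],(400,400),interpolation=cv2.INTER_CUBIC)
cv2.imwrite("pics/f5.png",np.hstack([a,b]))
print(u-60,v-60)
E
```

```text
t 16.975 tcp [0.4379 0.1196 0.2435] yaw 54.96 tilt axis z [ 0.0031 -0.     -1.    ] F [-0.42 -0.4   0.18] M [-0.027 -0.006  0.001] w 0.9996
[320.54689675 132.66074659] [320.72164865 132.31140516]
260 72
```

View pics/f5.png

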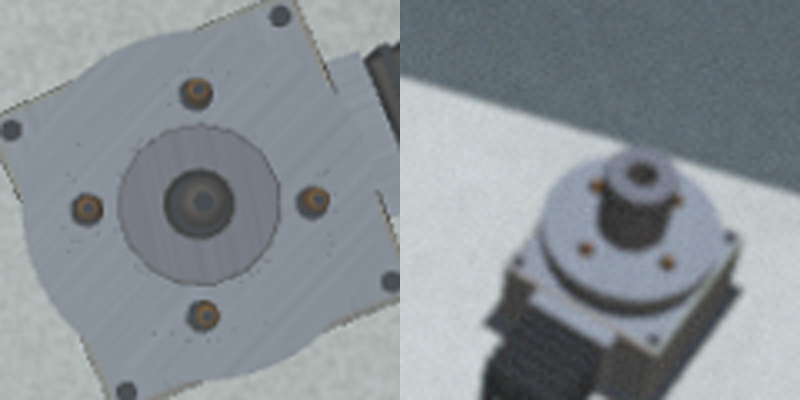

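All four studs stand through the holes and the shaft is centred in the bore. One last check of hub-top and disc height by depth, then I'll hand in.

```bash
python3 - <<'E'
from workcell import arm, vision
from h import *
s=dict(np.load("s5.npz"));W=cloud(s).reshape(-1,3)
r=np.hypot(W[:,0]-.4808,W[:,1]-.181)
for a,b,e in((.024,.043,.075),):
    k=(r>a)&(r<b)&(abs(W[:,2]-e)<.012);print("disc top z",np.median(W[k,2]),k.sum())
k=(r<.017)&(abs(W[:,2]-.117)<.01);print("hub top",np.median(W[k],axis=0),k.sum())
st=arm.state();go(st);print(abs(st["joint_velocities"]).max())
print(arm.job_done())
E
```

```text
disc top z 0.07499600955874153 678
hub top [0.48201656 0.18146892 0.11621095] 202
t 17.075 tcp [0.4383 0.1206 0.242 ] yaw 55.04 tilt axis z [ 5.e-04  2.e-04 -1.e+00] F [-0.06 -0.03 -0.74] M [-0.023 -0.086  0.001] w 1.0017
0.022763062035348613
the job is handed in; nothing more can be done
None
```

The flange is fitted on the 84 mm output plate, hub up and fully home, and the job was handed in at about 17 s. I gripped it by the hub, turned it about 30° to match the studs as seen in the wrist camera, and lowered it over the shaft and all four studs. No turning by feel was needed. It met no measurable resistance until a seating contact of about 6 N, and then I let go.

**Last checks:**
- **Fit:** the final pictures show all four studs through the holes and the shaft centred in the bore.
- **Height:** by depth, the disc top is at z = 0.075 m, the expected height. The hub top is at 0.116 m against an expected 0.117 m.
- **Position:** the hub lies within about 1.3 mm of the seat axis.
- **Gripper:** it is open and clear of the flange.

**Readings that disagreed:**
- **Grip opening:** it read about 34 mm on the 36 mm hub.
- **Flange offset in the gripper:** estimates varied by about 1 mm.

I did not re-measure the bystanders at the end. The arm did not move near them.

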